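# Start the lathe from its pendant, extractor first

### The arm

A 7-joint arm with a two-finger parallel gripper is mounted at the origin on the work surface. World frame = base frame: x ahead of the robot, y to its left, z up, the work surface at z = 0. Lengths are in m, angles in rad, forces in N, time in s.
With the tool pointing down it reaches from about 0.4 to 0.85 m from the base axis. Payload 10.4 kg.
Tool frame: the origin (TCP) lies between the finger pads; the fingertips stand 22 mm ahead of it and the grasp point (between the pads) lies 3 mm ahead of it (r.nose_length is the distance from the TCP to the fingertips, in m); z points along the fingers, y is the line along which they close (so a half turn about z gives the same grasp; the last joint's range is limited). The gripper opens to 87 mm and grips with 3 to 60 N. Pads are 19 mm wide; open, the fingers measure 117 mm over their backs; the gripper's body (75 mm by 190 mm) begins 51 mm behind the grasp point.
Start: joints at [-0.023, 0.332, -0.065, 1.46, 0.022, 1.35, -0.088], TCP at [0.625, 0, 0.245] pointing down, gripper open.
Joint ranges: [-2.6, 2.6], [-0.5, 2.12], [-1.47, 1.34], [0.16, 2.42], [-1.27, 4.41], [0.06, 2.06], [-2.6, 2.6]. Speed limits (rad/s): [2.22, 2.22, 2.79, 2.79, 3.14, 3.14, 3.14].

### API

Orientations are given as a unit quaternion [x, y, z, w].
In Python, from bench import readout, cams, r gives the robot as it stands. The module is installed in compiled form; this text tells all that it offers.
- The arm moves only by the tool step_arm, never from a script. Its argument "deltas" is a list that holds one entry, the list of rows, each a list of 7 numbers: the turn, a rotation vector about the tool's x, y, z in rad, then the shift along the tool's x, y, z in m, then the opening in per cent of the stroke, from 0 (shut) to 100 (fully open). A call has 1 to 20 rows; each row is the pose to reach, as a shift and turn from the pose commanded when the call began, along the tool's axes at that moment; what a row does not reach only later rows make up. A row lasts 1/8 s, in which the tool goes at most 62.5 mm and 10.7 degrees, less where a joint would pass 70% of its speed; a pose out of reach is approached as far as the arm can. A call with a gripper value outside its range is refused whole. The fingers move at their own pace and stop on an object; "squeeze" is the grip in N (left out, the last holds). Time passes only in rows, so rows that repeat a pose let the fingers close. It gives the time, the measured TCP pose, the force, the opening and the grip force at its end, in the units of the state.
- readout.read_state(): the state, without advancing time (a new reading comes with each control period).
- cams.camera(name): name is "scene" or "side" or "wrist"; returns a dict with "img" (384x512x3 uint8, red, green, blue), "fx", "fy", "cx", "cy" (pixels), "k1" (the pictures are not rectified: a ray, as slopes to the right and down, at radius r is drawn at 1 + k1 r^2 times it, then the intrinsics apply), "origin" and "rotation" of the camera in the world; the wrist camera has in their place "T_tool_cam" (4x4, takes a point from camera to tool coordinates, whose origin is the TCP and whose axes are the flange's). Camera axes: x right, y up, looking along -z (the intrinsics and any distortion apply to the point x, -y, -z); pixel columns grow to the right and rows downward; lengths in m; the calibration is good to about 2 mm. A picture is of the moment at which its call begins: read the wrist's pose just before it. There is no depth.
- r.close_job(): hands the job in; it is judged then, once.
The state is a dict: "time": time; "joint_positions": joint angles; "joint_vel": joint speeds; "joint_torque": joint torques, N m; "ee_pos": TCP position; "eef_rot": TCP orientation; "ft_force": force on the tool from outside, world axes, zero at the start; "torque": the same for the moment, N m; "width": finger opening in m; "grip_force": force on a finger pad.
Only numpy, scipy, OpenCV 4.12 (cv2) and the standard library are available. Lean on these libraries where they do the work, as an engineer would, in place of code of your own. Each camera call takes 0.05 s, during which the arm holds its last target. There are 200 camera calls.

### The job

Get the lathe running with light fingertip presses: first switch on the dust extractor with the green half of the rocker on its yellow box, then switch on the power with the green half of the rocker on the grey lathe pendant, and only then tap the pendant's green start button and let it come back out. Press gently, never press the red stop button, and leave the loose pendant lying where it is: it is not to be pushed about or lifted. Leave everything else on the bench undisturbed and finish with the hand clear.

Things in the scene. Friction and masses are not known exactly. Their poses are not given: they have to be found in the camera images.
- extractor_box: the dust extractor's switch box: yellow steel box 120 (x) x 90 (y) mm, its flat top 62 mm above the bench, on a plywood board 160 x 130 x 12 mm screwed to the bench; one rocker switch in a black frame (4 mm high, 74 x 56 mm) in the middle of its top. Origin on the bench under its centre, z up
- extractor_rocker_green (a point): the spot to press on the extractor's rocker: on the top surface of its green half, 20 mm out from the pivot, midway across; it moves with the rocker, and stands about 81 mm above the bench when off and 73 mm when on
- extractor_rocker (a joint): the extractor's rocker, rad. 56 mm long (x) by 36 mm wide, green half towards its box's +x, red half towards -x. 0 is off (green half up); it grows as the green half goes down, to 0.42 when on. About 2 N moves it and it stays where left: press it to its stop, which gives up to 3 mm more from 6 N on (25 N at most). The spot sinks about 8 mm, till the green half is level with the face.
- pendant: the lathe's remote pendant: grey box 160 (x) x 240 (y) mm on a dark base, 1.4 kg, loose; its face slopes from 39 mm above the bench at the front (-x) up to 71 mm at the back. At its +y end the power rocker; front middle the green start button; front at the -y end the red stop button, a black speed dial (42 mm across, 22 mm tall) behind it. Origin on the bench under its centre, z up
- stop_button_top (a point): centre of the top of the red mushroom stop button (38 mm across, 27 mm proud of the sloped face), 70 mm from the start button: never to be pressed
- power_rocker_green (a point): the spot to press on the pendant's power rocker: on the top surface of its green half, 20 mm out from the pivot, midway across; it moves with the rocker, and stands about 77 mm above the bench when off and about 7 mm lower when on
- power_rocker (a joint): the power rocker, rad. 56 mm long (x) by 36 mm wide, green half towards its box's +x, red half towards -x. 0 is off (green half up); it grows as the green half goes down, to 0.42 when on. About 2 N moves it and it stays where left: press it to its stop, which gives up to 3 mm more from 6 N on (25 N at most). The spot sinks about 8 mm, till the green half is level with the face.
- start_button_top (a point): centre of the top of the green start button (28 mm across, in a black collar 40 mm across), 20 mm proud of the sloped face, about 68 mm above the bench; its axis is square to the face, leaning 0.2 rad towards the pendant's -x
- start_button (a joint): the start button, m: 0 when out, 0.009 fully pressed; it counts as pressed beyond 0.0035; a spring (1.5 N to start, 7 N fully down) brings it back out
- stop_button (a joint): the red stop button, m: 0 when out, 0.009 fully pressed; sprung like the start button
- leg_blank: white turned leg blank, a tapered round, 52 mm across the foot, 72 mm near the top, 100 mm tall, standing; origin under its centre
- finial: small turned pale-wood finial, 38 mm across, 55 mm tall, standing upright between the two control boxes; origin under its centre
- glue_tub: closed white tub, 100 mm across, 110 mm tall; origin under its centre
- hammer: hammer lying on the bench behind the control boxes; origin on the bench under the tool
- sanding_block: cork sanding block 110 x 65 x 40 mm; origin under its centre
- tube: white plastic tube end, 50 mm across, 75 mm tall, standing; origin under its centre
- callipers: steel outside callipers lying flat, 150 x 98 mm, 11 mm tall at the brass pivot; origin on the bench near the middle
Mind the look-alikes: they are no part of the job. There is more than one size of the extractor_box; the one meant has the size given above.

How it is judged:
On the way, in this order (a step that is already met when the one before it is completed fails the run):
1. the extractor's rocker is switched on (value of joint extractor_rocker above 0.3 rad), for 0.1 s.
2. the pendant's power rocker is switched on (value of joint power_rocker above 0.3 rad), for 0.1 s.
3. the green start button is pressed by the fingers (value of joint start_button above 0.0035 m and contact force between the fingers and pendant above 0.5 N), for 0.04 s.
4. the start button is back out (value of joint start_button below 0.001 m), for 0.1 s.
At the end, for the whole second after the job is handed in: Both rockers are on (beyond 0.3 of 0.42 rad), the start and stop buttons are out (within 1 mm), the pendant lies flat and at rest within 20 mm of where it was, and every other loose thing is within 20 mm of where it was (value of joint each of extractor_rocker, power_rocker above 0.3 rad and value of joint each of start_button, stop_button below 0.001 m and distance of each of pendant, leg_blank, finial, glue_tub, hammer, sanding_block, tube, callipers from where it was at the start of the episode below 0.02 m and angle between pendant's own z axis and vertical below 0.05 rad and linear speed of pendant below 0.02 m/s); the robot touches nothing.
It fails at once if out of order: the power is switched on (beyond 0.2 rad) while the extractor is off, or the start button pressed (beyond 3 mm) while either is off ((value of joint extractor_rocker below 0.2 rad and (value of joint power_rocker above 0.2 rad or value of joint start_button above 0.003 m)) or (value of joint power_rocker below 0.2 rad and value of joint start_button above 0.003 m)).
It fails at once if the red stop button is pressed (beyond 2 mm) (value of joint stop_button above 0.002 m).
It fails at once if the pendant or the extractor's box is pressed with more than 25 N (contact force between any of the arm, the fingers and pendant above 25 N or contact force between any of the arm, the fingers and extractor_box above 25 N).
It fails at once if the pendant is lifted, tipped (beyond 0.1 rad) or shifted by more than 20 mm (distance of pendant from where it was at the start of the episode above 0.02 m or height (world z) of pendant above 0.01 m or angle between pendant's own z axis and vertical above 0.1 rad).
It fails at once if a bystander is moved by more than 20 mm (distance of any of leg_blank, finial, glue_tub, hammer, sanding_block, tube, callipers from where it was at the start of the episode above 0.02 m).
It also fails if it takes over 40 s, if anything falls off the work surface, if the arm or the gripper's body presses on something with over 40 N, if the wrist force passes 120 N, or if a joint passes its speed limit or range.

## Working session

There is one attempt and no reset: what is moved stays moved. The work goes in short steps, Python scripts to look and compute and a tool call to move; the robot and the scene stay as the last step left them, time stands still between calls to the robot, and variables do not carry over. Pictures are saved under pics/ and viewed, at most 10 in all, crops included, and the job is handed in when it is done.

Besides the shell and the picture viewer there is one more tool, called as name(argument=value, ...) on one line, values as JSON. step_arm: Moves the arm, as the interface text tells. Its arguments: {"type":"object","properties":{"deltas":{"type":"array"},"squeeze":{"type":"number"}},"required":["deltas"]}

```bash
mkdir -p pics; cat > h.py <<'E'
import numpy as np, cv2, pickle
from scipy.spatial.transform import Rotation as R
from bench import readout, cams, r
def shot(name,fn):
    s=readout.read_state(); c=cams.camera(name)
    if name=="wrist":
        T=np.eye(4);T[:3,:3]=R.from_quat(s["eef_rot"]).as_matrix();T[:3,3]=s["ee_pos"]
        M=T@np.array(c["T_tool_cam"]);c["origin"]=M[:3,3];c["rotation"]=M[:3,:3]
    pickle.dump(c,open(f"pics/{fn}.pkl","wb"));cv2.imwrite(f"pics/{fn}.png",c["img"][:,:,::-1]);return c
def load(fn): return pickle.load(open(f"pics/{fn}.pkl","rb"))
def ray(c,u,v):
    k=c["k1"];K=np.array([[c["fx"],0,c["cx"]],[0,c["fy"],c["cy"]],[0,0,1.]])
    p=np.array([(u-c["cx"])/c["fx"],(v-c["cy"])/c["fy"]]);q=p.copy()
    for _ in range(30): q=p/(1+k*(q@q))
    return np.array(c["origin"]),np.array(c["rotation"])@np.array([q[0],-q[1],-1])
def onz(c,u,v,z):
    o,d=ray(c,u,v);return o+d*(z-o[2])/d[2]
def proj(c,P):
    p=np.array(c["rotation"]).T@(np.array(P)-c["origin"]);q=np.array([p[0]/-p[2],-p[1]/-p[2]]);q=q*(1+c["k1"]*(q@q))
    return np.array([c["fx"]*q[0]+c["cx"],c["fy"]*q[1]+c["cy"]])
E
python3 - <<'E'
from h import *
a=[shot(n,n+"0") for n in("scene","side","wrist")]
s=readout.read_state();print(s["time"],s["ee_pos"],s["eef_rot"],s["width"],r.nose_length,s["ft_force"])
for c in a: print(np.round(c["origin"],3),np.round(c["rotation"],2).tolist(),c["fx"],c["k1"])
E
```

```text
0.15 [6.24732381e-01 3.42331445e-05 2.43940644e-01] [ 7.07096367e-01  7.07116993e-01 -3.87357024e-04 -3.69085737e-04] 0.08695283065904798 0.022 [ 1.00771044  0.44594844 -0.54634685]
[ 1.365 -0.325  1.36 ] [0.27, 0.17, 0.51, 0.8] 413.0913617416185 -0.10148826294342936
[-0.43  -0.886  1.17 ] [0.39, -0.16, -0.34, 0.84] 489.3996836765897 -0.07179436659189031
[0.625 0.071 0.385] [[1.0, 0.0, 0.0], [-0.0, 0.97, 0.26], [-0.0, -0.26, 0.97]] 278.1384431580773 0.014684564610060543
```

View pics/scene0.png

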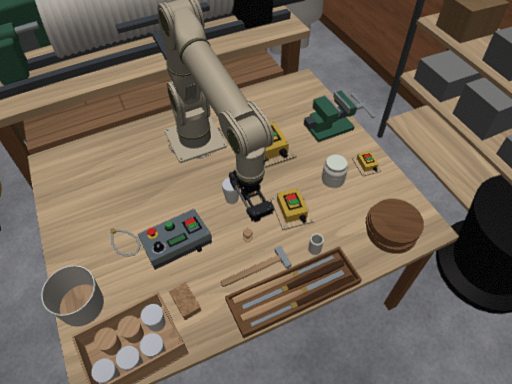

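View pics/wrist0.png

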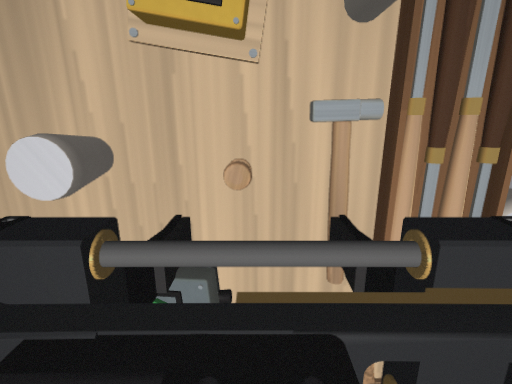

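View pics/side0.png

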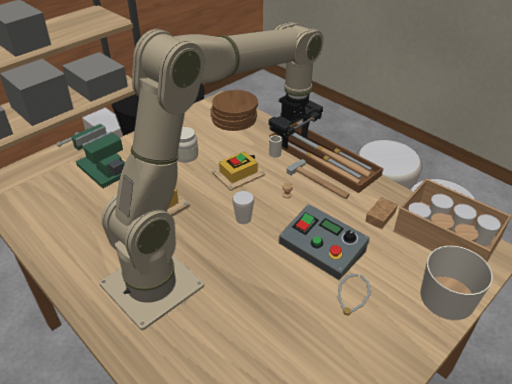

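The scene view shows the pendant at about (176,238) and a yellow box at (292,207), with other yellow boxes at (275,140) and (368,160). In the side view the pendant is at (323,240) and the middle box at (240,168). The wrist view shows the finial at (237,174) and the middle box's edge at the top. I'll enlarge these to measure them.

```bash
python3 - <<'E'
import cv2
a=cv2.imread("pics/scene0.png");b=cv2.imread("pics/side0.png")
f=lambda i,x,y,w,h:cv2.resize(i[y:y+h,x:x+w],None,fx=4,fy=4,interpolation=cv2.INTER_CUBIC)
cv2.imwrite("pics/c1.png",f(a,130,140,200,130))
cv2.imwrite("pics/c2.png",f(b,200,140,180,140))
E
```

```text
(no output)
```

View pics/c1.png

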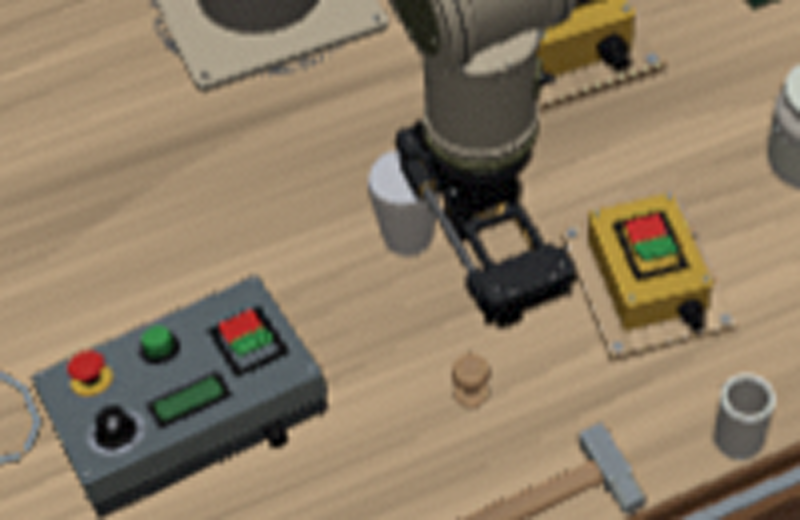

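View pics/c2.png

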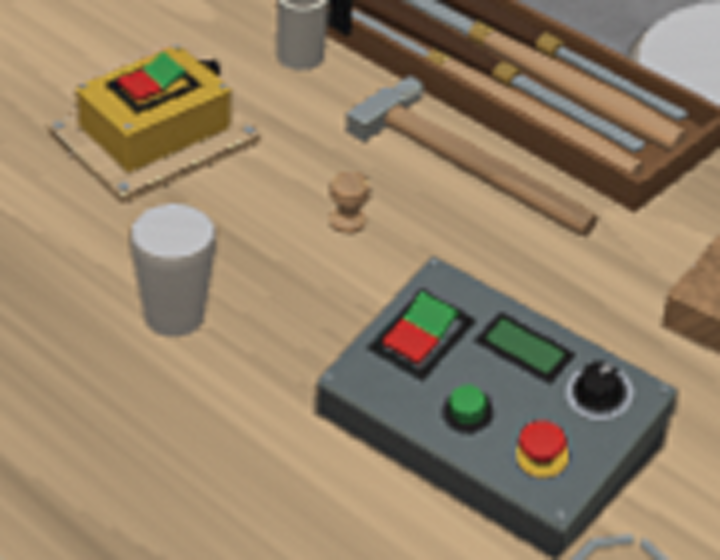

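The crops show the middle box's rocker, with its green half at (657,247) in c1 and (165,70) in c2. On the pendant, the power green half is at (252,340)/(433,313), start at (158,338)/(467,400) and stop at (86,364)/(541,437).

```bash
cat > m.py <<'E'
from h import *
def tri(obs):
    A=np.zeros((3,3));b=np.zeros(3)
    for c,u,v in obs:
        o,d=ray(c,u,v);d=d/np.linalg.norm(d);M=np.eye(3)-np.outer(d,d);A+=M;b+=M@o
    X=np.linalg.solve(A,b);return X,[np.round(proj(c,X)-[u,v],1).tolist() for c,u,v in obs]
E
python3 - <<'E'
from m import *
S=load("scene0");D=load("side0")
P={"ext_green":((657,247),(165,70)),"bx_a":((590,212),(78,92)),"bx_b":((668,197),(178,50))and((632,305),(178,50)),
"pw_green":((252,340),(433,313)),"start":((158,336),(467,397)),"stop":((86,362),(541,435)),
"p++":((325,378),(435,258)),"p-+":((258,276),(320,383)),"p+-":((95,487),(675,395)),"p--":((35,378),(560,520))}
for k,((a,b),(e,f)) in P.items():
    X,r_=tri([(S,130+a/4-.4,140+b/4-.4),(D,200+e/4-.4,140+f/4-.4)]);print(k,np.round(X,4),r_)
print("box scene z62",[np.round(onz(S,130+a/4-.4,140+b/4-.4,.062)[:2],3) for a,b in((590,212),(668,197),(710,280),(632,305))])
print("box side z62",[np.round(onz(D,200+a/4-.4,140+b/4-.4,.062)[:2],3) for a,b in((78,92),(178,50),(230,97),(132,130))])
E
```

```text
Traceback (most recent call last):
  File "m.py", line 5, in tri
    o,d=ray(c,u,v);d=d/np.linalg.norm(d);M=np.eye(3)-np.outer(d,d);A+=M;b+=M@o
        ~~~^^^^^^^
  File "h.py", line 15, in ray
    return np.array(c["origin"]),np.array(c["rotation"])@np.array([q[0],-q[1],-1])
                                 ~~~~~~~~~~~~~~~~~~~~~~~^~~~~~~~~~~~~~~~~~~~~~~~~~
ValueError: matmul: Input operand 1 has a mismatch in its core dimension 0, with gufunc signature (n?,k),(k,m?)->(n?,m?) (size 3 is different from 4)
```

```bash
sed -i 's/    pickle.dump/    c["rotation"]=np.array(c["rotation"]); c["rotation"]=R.from_quat(c["rotation"]).as_matrix() if c["rotation"].size==4 else c["rotation"]\n    pickle.dump/; s/^def load.*/def load(fn):\n    c=pickle.load(open(f"pics\/{fn}.pkl","rb")); q=np.array(c["rotation"]); c["rotation"]=R.from_quat(q).as_matrix() if q.size==4 else q; return c/' h.py
python3 - <<'E'
from m import *
S=load("scene0");D=load("side0")
P={"ext_green":((657,247),(165,70)),"bx_a":((590,212),(78,92)),
"pw_green":((252,340),(433,313)),"start":((158,336),(467,397)),"stop":((86,362),(541,435)),
"p++":((325,378),(435,258)),"p-+":((258,276),(320,383)),"p+-":((95,487),(675,395)),"p--":((35,378),(560,520))}
for k,((a,b),(e,f)) in P.items():
    X,r_=tri([(S,130+a/4-.4,140+b/4-.4),(D,200+e/4-.4,140+f/4-.4)]);print(k,np.round(X,4),r_)
print("box scene z62",[np.round(onz(S,130+a/4-.4,140+b/4-.4,.062)[:2],3) for a,b in((590,212),(668,197),(710,280),(632,305))])
print("box side z62",[np.round(onz(D,200+a/4-.4,140+b/4-.4,.062)[:2],3) for a,b in((78,92),(178,50),(230,97),(132,130))])
E
```

```text
ext_green [0.566  0.2089 0.0767] [[-0.2, 0.3], [-0.3, -0.2]]
bx_a [0.4805 0.1989 0.0783] [[4.1, -5.9], [6.2, 4.8]]
pw_green [ 0.4971 -0.1823  0.0745] [[-0.3, 0.3], [-0.4, -0.2]]
start [ 0.4498 -0.2598  0.0679] [[-0.1, 0.1], [-0.2, -0.1]]
stop [ 0.4535 -0.3299  0.0753] [[0.0, -0.0], [0.0, 0.0]]
p++ [ 0.5581 -0.1336  0.064 ] [[-0.1, 0.1], [-0.1, -0.1]]
p-+ [ 0.4025 -0.147   0.0359] [[-0.3, 0.4], [-0.5, -0.3]]
p+- [ 0.5751 -0.365   0.059 ] [[-0.8, 0.7], [-1.1, -0.5]]
p-- [ 0.4244 -0.3781  0.0401] [[0.4, -0.3], [0.5, 0.3]]
box scene z62 [array([0.489, 0.177]), array([0.506, 0.256]), array([0.613, 0.244]), array([0.606, 0.162])]
box side z62 [array([0.497, 0.253]), array([0.61 , 0.236]), array([0.594, 0.148]), array([0.495, 0.176])]
```

The middle box fits 120 x 90 mm at a yaw of about -0.14. The pendant heights agree with the text: start is 68 mm and power about 75 mm. I'll hover near the extractor with the fingers shut and check from close up.

step_arm(deltas=[[[0,0,0,0.05,-0.025,0,0],[0,0,0,0.105,-0.054,0,0],[0,0,0,0.105,-0.054,0,0],[0,0,0,0.105,-0.054,0,0],[0,0,0,0.105,-0.054,0,0],[0,0,0,0.105,-0.054,0,0]]], squeeze=10)

```text
time: 0.9
ee_pos: [0.5714, 0.1039, 0.2444]
eef_rot: [0.708, 0.706, -0.0, 0.0]
ft_force: [0.3, -1.4, -0.2]
width: 0.0346
grip_force: 0.0
```

```bash
python3 - <<'E'
from h import *
c=shot("wrist","w1");print(readout.read_state()["ee_pos"],[np.round(proj(c,p)) for p in([.572,.207,.081],[.552,.2105,.072])])
E
```

```text
[0.57133174 0.10409897 0.24440848] [array([261.,  82.]), array([241.,  79.])]
```

View pics/w1.png

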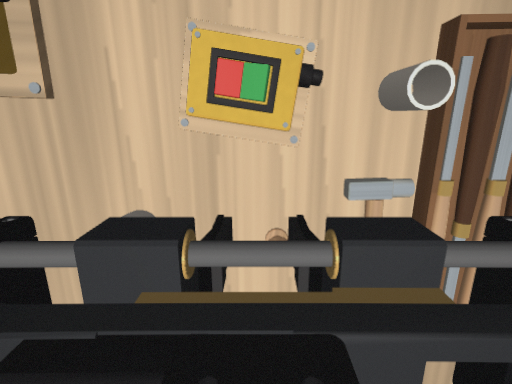

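The wrist view shows the green half centred at (256,82) and the pivot near (243,80). That matches my projection to within 2 px, so I'll go above the spot.

step_arm(deltas=[[[0,0,0,0.05,0,0,0],[0,0,0,0.102,0,0.01,0],[0,0,0,0.102,0,0.065,0],[0,0,0,0.102,0,0.115,0],[0,0,0,0.102,0,0.128,0],[0,0,0,0.102,0,0.128,0],[0,0,0,0.102,0,0.128,0]]])

```text
time: 1.82
ee_pos: [0.5724, 0.2074, 0.119]
eef_rot: [0.707, 0.707, 0.002, 0.001]
ft_force: [0.5, 0.4, -0.6]
width: 0.0004
grip_force: 0.0
```

step_arm(deltas=[[[0,0,0,0,-0.001,0.006,0],[0,0,0,0,-0.001,0.011,0],[0,0,0,0,-0.001,0.014,0],[0,0,0,0,-0.001,0.017,0],[0,0,0,0,-0.001,0.0195,0],[0,0,0,0,-0.001,0.0195,0]]])

```text
time: 2.58
ee_pos: [0.5698, 0.207, 0.0968]
eef_rot: [0.707, 0.707, -0.0, -0.0]
ft_force: [0.4, 0.4, 0.5]
width: 0.0001
grip_force: 0.1
```

step_arm(deltas=[[[0,0,0,0,0,0.001,0],[0,0,0,0,0,0.0018,0],[0,0,0,0,0,0.0018,0]]])

```text
time: 2.95
ee_pos: [0.5701, 0.207, 0.0954]
eef_rot: [0.707, 0.707, 0.0, 0.0]
ft_force: [0.2, -0.4, 3.1]
width: 0.0007
grip_force: 1.3
```

step_arm(deltas=[[[0,0,0,0,0,0.0008,0],[0,0,0,0,0,0.0015,0],[0,0,0,0,0,0.0015,0]]])

```text
time: 3.32
ee_pos: [0.5702, 0.207, 0.0944]
eef_rot: [0.707, 0.707, 0.0, 0.0]
ft_force: [-2.0, -1.1, 8.1]
width: 0.0005
grip_force: 3.9
```

At 8 N it is on its stop. I'll lift and check it in passing.

step_arm(deltas=[[[0,0,0,0,0,-0.03,0],[0,0,0,0,0,-0.09,0],[0,0,0,-0.05,0,-0.15,0],[0,0,0,-0.1,0,-0.15,0],[0,0,0,-0.1,0,-0.15,0],[0,0,0,-0.1,0,-0.15,0]]])

```text
time: 4.08
ee_pos: [0.5697, 0.1074, 0.2433]
eef_rot: [0.707, 0.707, -0.0, -0.0]
ft_force: [0.0, 0.5, 0.2]
width: 0.0005
grip_force: 0.0
```

```bash
python3 -c "
from h import *
shot('wrist','w2');print(readout.read_state()['ee_pos'])"
```

```text
[0.56951073 0.10822409 0.24304914]
```

step_arm(deltas=[[[0,0,0,-0.05,-0.01,0,0],[0,0,0,-0.11,-0.02,0,0],[0,0,0,-0.17,-0.03,0,0],[0,0,0,-0.23,-0.045,0,0],[0,0,0,-0.29,-0.06,0,0],[0,0,0,-0.35,-0.075,0,0],[0,0,0,-0.39,-0.085,0,0],[0,0,0,-0.39,-0.085,0,0],[0,0,0,-0.39,-0.085,0,0]]])

```text
time: 5.25
ee_pos: [0.4859, -0.2811, 0.2431]
eef_rot: [0.706, 0.708, 0.0, -0.001]
ft_force: [-0.7, 0.9, 0.1]
width: 0.0001
grip_force: 0.0
```

```bash
python3 - <<'E'
from h import *
c=shot("wrist","w3");print(readout.read_state()["ee_pos"],[np.round(proj(c,p)) for p in([.503,-.182,.077],[.4498,-.2598,.068],[.4535,-.33,.075])])
a=cv2.imread("pics/w2.png")[:150];b=cv2.imread("pics/w3.png");cv2.imwrite("pics/w23.png",np.vstack([a,b]))
E
```

```text
[ 0.4860028  -0.28085814  0.24323618] [array([277.,  86.]), array([229., 159.]), array([233., 219.])]
```

View pics/w23.png

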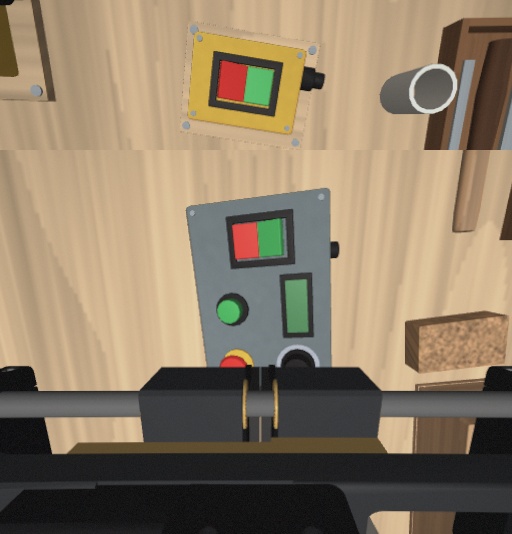

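The extractor is on (green lit). The power spot at (277,88) and the start button at (229,161) both agree with the projection to about 2 mm. Next is the power rocker.

step_arm(deltas=[[[0,0,0,0.05,0.008,0,0],[0,0,0,0.097,0.016,0.02,0],[0,0,0,0.097,0.016,0.07,0],[0,0,0,0.097,0.016,0.115,0],[0,0,0,0.097,0.016,0.128,0],[0,0,0,0.097,0.016,0.128,0],[0,0,0,0.097,0.016,0.128,0]]])

```text
time: 6.18
ee_pos: [0.5023, -0.186, 0.1176]
eef_rot: [0.707, 0.707, 0.001, 0.001]
ft_force: [-0.1, -0.5, 0.7]
width: 0.0004
grip_force: 0.0
```

step_arm(deltas=[[[0,0,0,0.001,0,0.005,0],[0,0,0,0.001,0,0.009,0],[0,0,0,0.001,0,0.012,0],[0,0,0,0.001,0,0.015,0],[0,0,0,0.001,0,0.017,0],[0,0,0,0.001,0,0.017,0]]])

```text
time: 6.92
ee_pos: [0.5009, -0.185, 0.0987]
eef_rot: [0.707, 0.707, -0.0, -0.0]
ft_force: [-0.8, 0.4, 0.6]
width: 0.0006
grip_force: 0.7
```

step_arm(deltas=[[[0,0,0,0,0,0.001,0],[0,0,0,0,0,0.002,0],[0,0,0,0,0,0.0028,0],[0,0,0,0,0,0.0028,0]]])

```text
time: 7.42
ee_pos: [0.5008, -0.185, 0.0958]
eef_rot: [0.707, 0.707, -0.0, -0.0]
ft_force: [-0.2, -0.6, 0.3]
width: 0.0003
grip_force: 0.3
```

step_arm(deltas=[[[0,0,0,0,0,0.0008,0],[0,0,0,0,0,0.0016,0],[0,0,0,0,0,0.0016,0]]])

```text
time: 7.8
ee_pos: [0.501, -0.185, 0.0943]
eef_rot: [0.707, 0.707, 0.0, -0.0]
ft_force: [0.8, -0.4, 0.7]
width: 0.0006
grip_force: 0.5
```

step_arm(deltas=[[[0,0,0,0,0,0.0006,0],[0,0,0,0,0,0.0012,0],[0,0,0,0,0,0.0012,0]]])

```text
time: 8.18
ee_pos: [0.5012, -0.185, 0.0935]
eef_rot: [0.707, 0.707, 0.0, 0.0]
ft_force: [-1.4, -0.1, 6.0]
width: 0.0003
grip_force: 2.9
```

step_arm(deltas=[[[0,0,0,0,0,0.0005,0],[0,0,0,0,0,0.0008,0],[0,0,0,0,0,0.0008,0]]])

```text
time: 8.55
ee_pos: [0.5014, -0.185, 0.0929]
eef_rot: [0.707, 0.707, 0.0, 0.0]
ft_force: [-0.5, 0.3, 7.7]
width: 0.0004
grip_force: 3.7
```

step_arm(deltas=[[[0,0,0,0,0,-0.03,0],[0,0,0,0,0,-0.09,0],[0,0,0,-0.05,-0.02,-0.15,0],[0,0,0,-0.11,-0.035,-0.15,0],[0,0,0,-0.14,-0.05,-0.15,0],[0,0,0,-0.14,-0.05,-0.15,0],[0,0,0,-0.14,-0.05,-0.15,0]]])

```text
time: 9.43
ee_pos: [0.4511, -0.3241, 0.2418]
eef_rot: [0.707, 0.707, 0.0, -0.001]
ft_force: [-0.2, 0.9, -0.6]
width: 0.0004
grip_force: 0.0
```

```bash
python3 - <<'E'
from h import *
c=shot("wrist","w4");print(readout.read_state()["ee_pos"],[np.round(proj(c,p)) for p in([.45,-.262,.068],[.4535,-.332,.075])])
E
```

```text
[ 0.45151712 -0.32359151  0.24187659] [array([259., 123.]), array([262., 186.])]
```

View pics/w4.png

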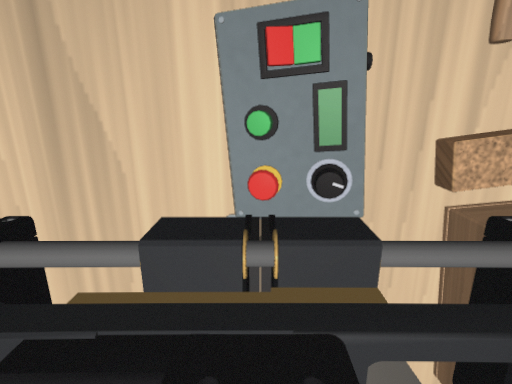

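The power rocker is lit and on. The start button is at (259,123), exactly as projected. The stop button at (263,184) is well clear.

step_arm(deltas=[[[0,0,0,0.03,-0.001,0,0],[0,0,0,0.062,-0.001,0.02,0],[0,0,0,0.062,-0.001,0.07,0],[0,0,0,0.062,-0.001,0.115,0],[0,0,0,0.062,-0.001,0.133,0],[0,0,0,0.062,-0.001,0.133,0],[0,0,0,0.062,-0.001,0.133,0]]])

```text
time: 10.35
ee_pos: [0.4509, -0.2626, 0.1103]
eef_rot: [0.707, 0.708, 0.0, 0.001]
ft_force: [0.5, -0.1, 0.6]
width: 0.0004
grip_force: 0.0
```

step_arm(deltas=[[[0,0,0,0,0,0.006,0],[0,0,0,0,0,0.012,0],[0,0,0,0,0,0.015,0],[0,0,0,0,0,0.018,0],[0,0,0,0,0,0.0195,0],[0,0,0,0,0,0.0195,0]]])

```text
time: 11.1
ee_pos: [0.4503, -0.263, 0.0901]
eef_rot: [0.707, 0.707, 0.0, 0.0]
ft_force: [1.2, -0.1, 2.0]
width: 0.0005
grip_force: 1.1
```

step_arm(deltas=[[[0,0,0,0,0,0.001,0],[0,0,0,0,0,0.002,0],[0,0,0,0,0,0.003,0],[0,0,0,0,0,0.0035,0],[0,0,0,0,0,0.0035,0]]])

```text
time: 11.72
ee_pos: [0.4503, -0.2631, 0.0865]
eef_rot: [0.707, 0.707, 0.0, 0.0]
ft_force: [1.4, 0.7, 4.7]
width: 0.0008
grip_force: 2.1
```

step_arm(deltas=[[[0,0,0,0,0,0.001,0],[0,0,0,0,0,0.001,0]]])

```text
time: 11.98
ee_pos: [0.4502, -0.2631, 0.0855]
eef_rot: [0.707, 0.707, 0.0, 0.0]
ft_force: [1.8, 0.5, 5.1]
width: 0.0003
grip_force: 2.4
```

step_arm(deltas=[[[0,0,0,0,0,-0.02,0],[0,0,0,0,0,-0.07,0],[0,0,0,0,0,-0.13,0],[0,0,0,-0.03,0,-0.16,0],[0,0,0,-0.06,0,-0.16,0],[0,0,0,-0.06,0,-0.16,0],[0,0,0,-0.06,0,-0.16,0],[0,0,0,-0.06,0,-0.16,0]]])

```text
time: 12.98
ee_pos: [0.45, -0.3219, 0.2448]
eef_rot: [0.707, 0.708, -0.0, -0.001]
ft_force: [0.1, 0.1, -0.8]
width: 0.0005
grip_force: 0.0
```

```bash
python3 - <<'E'
from h import *
c=shot("wrist","w5");s=shot("scene","s5")
a=load("scene0")["img"][120:300,100:350];b=s["img"][120:300,100:350]
v=np.vstack([c["img"][:220],np.hstack([b,b[:,:0],a])[:,:500].copy() if 0 else np.pad(np.hstack([a,b]),((0,0),(0,12),(0,0)))])
cv2.imwrite("pics/v5.png",v[:,:,::-1]);print(readout.read_state()["ee_pos"])
E
```

```text
[ 0.4501059  -0.3222288   0.24513979]
```

View pics/v5.png

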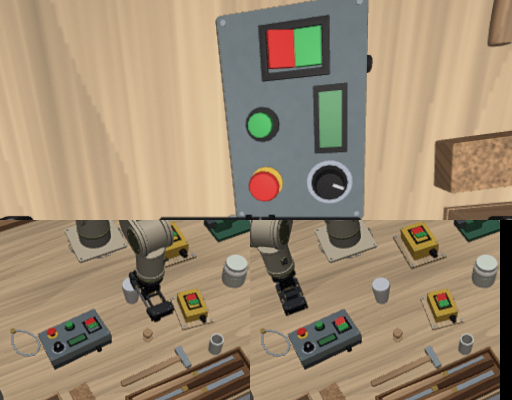

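All of it shows as done: the display and start button are lit, the button is out, the pendant is unmoved and the hand is clear. The box by the base is visibly larger than the one I pressed, which fits 120 x 90 mm.

```bash
python3 -c "
from bench import r
print(r.close_job())"
```

```text
the job is handed in; nothing more can be done
None
```

I pressed the extractor rocker, the power rocker and then the start button, in that order and with no more than about 8 N. The start button came back out, the stop button was not touched, nothing appeared to move, and the job is handed in with the hand clear; no verdict was returned.

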